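Put the digester's blue heating block back in its own stall

TASK

Lift the blue-banded aluminium block straight up out of the digester's bay, stand it upright on the cork pad and let go of it. Then take it again across its narrow sides and lower it gently, still upright, into the stall with the blue label until it stands fully down on the stall's floor, and let go. Never drop it or tip it over, and leave the red block and everything else on the bench where they are.

Things in the scene. Friction and masses are not known exactly. Their poses are not given: they have to be found in the camera images.
- block_blue: Aluminium block, 38 mm (its x) by 58 mm (its y), 80 mm tall (z), 0.3 to 0.55 kg, blue top with 2 x 3 dark wells and a blue band round its upper part. Origin: centre of its underside. It starts upright in the digester's bay, its y along the bay's y; there fingers can reach only its two 38 mm wide end faces (at +-29 mm along y). The same when turned half round.
- bay (a point): Centre of the bay's floor in the white digester (fixed, 200 x 220 mm, 145 mm tall). Floor 75 mm above the bench; the block stands 10 mm proud. Axes: x, y level, y the block's long way. Walls 3.5 mm from the block's long faces rise to the top. Beyond each end is a finger pocket to y = +-68 mm, 72 mm wide in x, with a ridge on its floor, 15 mm high, from y = 32.5 to 38.5 mm.
- pad_top (a point): Centre of the top face of the fixed square cork pad, 120 x 120 mm, 6 mm thick, lying on the bench in front of the digester, clear all round. The block stands on it between grasps; its turn there is free.
- slot_blue (a point): Centre of the slot floor, 6 mm above the bench, in the white fixed stall with blue label: the block's own place. Slot 45 mm in x, 65 mm in y; the block's y goes along its y. 8 mm thick end walls (+-y), 70 mm above the floor, turn 9 mm round the corners (8 mm thick); between, both long sides (+-x) are open for fingers, 47 mm wide. Square edges. Base plate from x = -37 to +75 mm.
- slot_yellow (a point): The same point and axes of an identical empty stall with yellow label: not the blue block's place.
- slot_red (a point): The same point and axes of an identical stall with red label, occupied by the red block. The three stalls stand side by side about 115 mm apart in any order.
- block_red: A block of the same size with red top and band, standing in the red stall. Origin: centre of its underside. Leave alone.
- bulb: Orange rubber pipette bulb standing with its spout up, 56 mm across, 97 mm tall. Origin under its centre. Leave alone.
- colorimeter: Beige handheld meter lying on the bench, 200 x 78 mm, 46 mm high, x along its length. Origin under its centre. Leave alone.
- reagent: Brown jar with white lid, 58 mm across, 110 mm tall. Origin under its centre. Leave alone.
- cover: Clear plastic cover of the digester, set aside, 150 x 150 mm, 105 mm tall with knob. Origin under its centre. Leave alone.
Mind the look-alikes: they are no part of the job. Of the things shaped like the part that bears pad_top, the cork one is meant.

How it is judged:
By the outcome, as a careful person would: the job done as asked, in the order asked, and still so for the second after the job is handed in, with the robot touching nothing.
It also fails if it takes over 69 s, if anything falls off the work surface, if the arm or the gripper's body presses on something with over 40 N, if the wrist force passes 120 N, or if a joint passes its speed limit or range.

ROBOT

A 7-joint arm with a two-finger parallel gripper is mounted at the origin on the work surface. World frame = base frame: x ahead of the robot, y to its left, z up, the work surface at z = 0. Lengths are in m, angles in rad, forces in N, time in s.
With the tool pointing down it reaches from about 0.425 to 0.925 m from the base axis. Payload 6.8 kg.
Tool frame: the origin (TCP) lies between the finger pads; the fingertips stand 22 mm ahead of it and the grasp point (between the pads) lies 3 mm ahead of it; z points along the fingers, y is the direction in which the jaws open and shut (so a half turn about z gives the same grasp; the last joint's range is limited). The gripper opens to 85 mm and grips with 20 to 120 N. Pads are 22 mm wide; open, the fingers measure 114 mm over their backs; the gripper's body (76 mm by 85 mm) begins 54 mm behind the grasp point. The pads swing forward as they close: fully open they stand 13 mm farther back than shut.
Start: joints at [-1.335, 0.477, 0.022, 1.555, -0.011, 1.109, -0.083], TCP at [0.228, 0.636, 0.253] pointing down, gripper open.
Joint ranges: [-2.96, 2.96], [-0.34, 2.1], [-1.41, 1.46], [0.24, 2.44], [-1.37, 4.51], [0.17, 1.92], [-2.96, 2.96]. Speed limits (rad/s): [2.39, 2.39, 3.14, 3.14, 3.14, 3.14, 3.14].

INTERFACE

Orientations are given as a unit quaternion [w, x, y, z].
In Python, from station import bot gives the robot as it stands. The module is installed in compiled form; this text tells all that it offers.
- The arm moves only by the tool drive_tool, never from a script. Its argument "series" is one flat list of numbers, 7 for each row, row after row: the opening, from -1 (shut) to 1 (fully open), then the shift along the tool's x, y, z in mm, then the turn, a rotation vector about the tool's x, y, z in rad. In form: [jaw, x, y, z, wx, wy, wz, jaw, x, y, z, wx, wy, wz, ...]. A call has 1 to 12 rows; each row shifts and turns the commanded pose from where the row before left it, along the tool's axes as they then stand; what a row does not reach is not made up. A row lasts 1/8 s, in which the tool goes at most 62.5 mm and 10.7 degrees, less where a joint would pass 70% of its speed; a pose out of reach is approached as far as the arm can. A call with a gripper value outside its range is refused whole. The fingers move at their own pace and stop on an object; "force" is the grip in N (left out, the last holds). Time passes only in rows, so rows that do not move let the fingers close. It gives the time, the measured TCP pose, the force and the opening at its end, in the units of the state.
- bot.get_obs(): the state, without advancing time (a new reading comes with each control period).
- bot.read_camera(name): name is "side" or "top"; returns a dict with "pixels" (420x560x3 uint8, blue, green, red), "camera_matrix" (3x3 intrinsics, pixels), "rvec" (rotation vector, rad) and "tvec" (3), from world to camera coordinates, as OpenCV has them. Camera axes: x right, y down, z forward; pixel columns grow to the right and rows downward; lengths in m; the calibration is good to about 2 mm. A picture is of the moment at which its call begins. There is no depth.
- bot.hand_in(): hands the job in, once; it reports no verdict.
The state is a dict: "t": time; "q": joint angles; "joint_vel": joint speeds; "joint_torque": joint torques, N m; "eef_pos": TCP position; "tool_rot": TCP orientation; "contact_force": force on the tool from outside, world axes, zero at the start; "torque": the same for the moment, N m; "gripper_width": opening from 0.0 (shut) to 1.0 (fully open).
Only numpy, scipy, OpenCV 4.12 (cv2) and the standard library are available. Lean on these libraries where they do the work, as an engineer would, in place of code of your own. Each camera call takes 0.05 s, during which the arm holds its last target. There are 200 camera calls.

## Working session

There is one attempt and no reset: what is moved stays moved. The work goes in short steps, Python scripts to look and compute and a tool call to move; the robot and the scene stay as the last step left them, time stands still between calls to the robot, and variables do not carry over. Pictures are saved under pics/ and viewed, about 8 in all and at most 12, crops included, and the job is handed in when it is done.

Besides the shell and the picture viewer there is one more tool, called after "Request:" in YAML: its name, and indented under it one key for each argument. drive_tool: Moves the arm, as the interface text tells. Its arguments: {"type":"object","properties":{"series":{"type":"array"},"force":{"type":"number"}},"required":["series"]}

```bash
mkdir -p pics; python3 - <<'E'
from station import bot
import cv2
o=bot.get_obs();print({k:o[k] for k in('t','eef_pos','tool_rot','gripper_width','contact_force')})
for n in('top','side'):
    c=bot.read_camera(n);cv2.imwrite(f'pics/{n}0.png',c['pixels']);print(n,c['camera_matrix'],c['rvec'],c['tvec'])
E
```

```text
{'t': 0.0, 'eef_pos': array([0.22735658, 0.6349705 , 0.25233019]), 'tool_rot': array([-8.03408811e-05,  1.71049988e-01,  9.85261935e-01, -9.02136106e-04]), 'gripper_width': 0.9980158999597121, 'contact_force': array([-0.20620001,  0.15024235,  0.01686745])}
top [[379.56845371   0.         278.35422033]
 [  0.         379.56845371 206.66733831]
 [  0.           0.           1.        ]] [ 2.11395248 -2.12899914  0.18705059] [0.09500827 0.51671585 1.16055785]
side [[468.81292876   0.         282.03241603]
 [  0.         468.81292876 209.02864952]
 [  0.           0.           1.        ]] [ 2.00018663 -0.73092829  0.40484497] [-0.32944073  0.27881251  1.27544767]
```

View pics/top0.png

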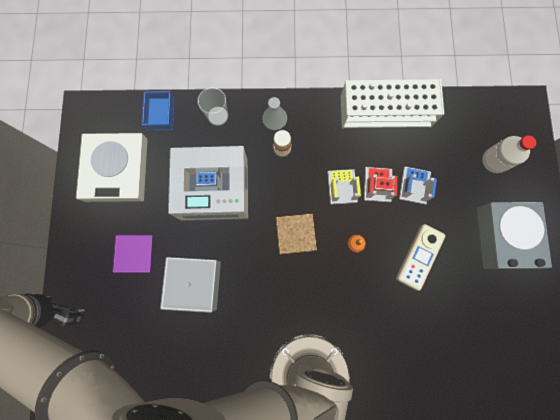

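View pics/side0.png

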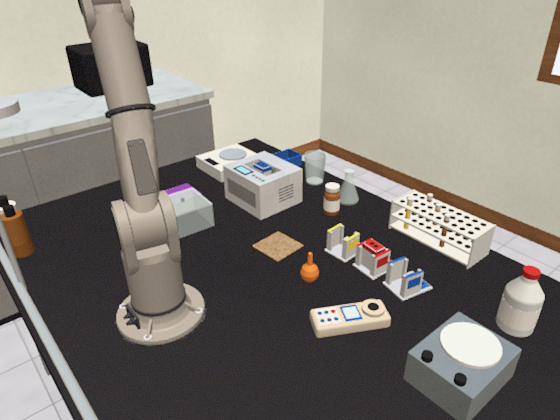

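Top view: the digester is at about (208,182) with the blue block at (207,179). Two things look like the pad: cork (297,234) and purple (132,253); the cork one is meant. The stalls are yellow (344,186), red with its block (380,184) and empty blue (418,185), and the blue one is the target. A blue tray at (157,110) is just clutter. I'll confirm in one enlarged crop.

```bash
cat > h.py <<'E'
import cv2,numpy as np
from station import bot
def cam(n):
    c=bot.read_camera(n); return c
def ray(c,uv,z):
    R=cv2.Rodrigues(np.float64(c['rvec']))[0];t=np.ravel(c['tvec'])
    p=cv2.undistortPoints(np.float64([[uv]]),c['camera_matrix'],None)[0,0]
    o=-R.T@t;d=R.T@np.r_[p,1];return o+d*(z-o[2])/d[2]
def proj(c,P):
    return cv2.projectPoints(np.float64(P).reshape(-1,3),np.float64(c['rvec']),np.float64(c['tvec']),c['camera_matrix'],None)[0][:,0]
def crop(c,x,y,w,h,s):
    return cv2.resize(c['pixels'][y:y+h,x:x+w],None,fx=s,fy=s,interpolation=cv2.INTER_CUBIC)
E
python3 - <<'E'
from h import *
c=cam('top')
a=crop(c,160,140,100,84,4);b=crop(c,320,155,125,52,6)
b=cv2.resize(b,(750,312)); d=crop(c,270,205,55,55,5)
im=np.zeros((336+264,750,3),np.uint8);im[:336,:400]=a;im[60:335,420:695]=d;b=crop(c,320,160,125,44,6);im[336:,:]=b
cv2.imwrite('pics/a.png',im)
E
```

```text
(no output)
```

View pics/a.png

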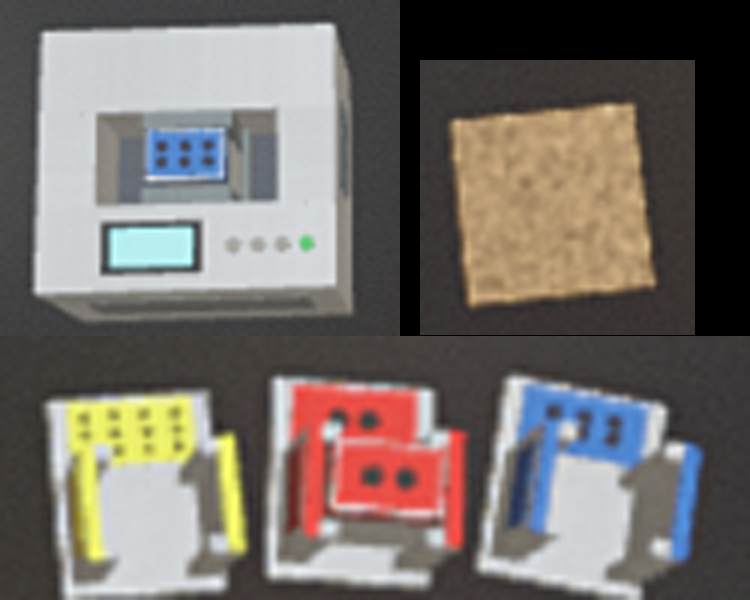

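The crop confirms it: blue block in the bay with its long side along the pocket (image horizontal), the cork pad square, and the blue-labelled stall empty. Next I'll fit the poses.

```bash
cat > fit.py <<'E'
from h import *
from scipy.optimize import least_squares
def fit(c,L,uv,p0):
    L=np.float64(L);uv=np.float64(uv)
    def W(p):
        s,k=np.sin(p[2]),np.cos(p[2]);return np.c_[p[0]+k*L[:,0]-s*L[:,1],p[1]+s*L[:,0]+k*L[:,1],L[:,2]]
    r=least_squares(lambda p:(proj(c,W(p))-uv).ravel(),p0);return r.x,np.abs(r.fun).max(),np.hypot(*r.x[:2])
E
python3 - <<'E'
from fit import *
c=cam('top')
t=lambda a,o,s:np.float64(a)/s+o-.0
bx=t([(96,114),(277,108),(278,200),(97,203)],(160,140),4)-.375
print('bay',fit(c,[(.036,.068,.145),(.036,-.068,.145),(-.036,-.068,.145),(-.036,.068,.145)],bx,[.55,.3,0]))
bk=t([(146,128),(226,126),(226,178),(144,183)],(160,140),4)-.375
print('blk',fit(c,[(.019,.029,.155),(.019,-.029,.155),(-.019,-.029,.155),(-.019,.029,.155)],bk,[.55,.3,0]))
pd=(np.float64([(450,120),(634,103),(655,286),(470,306)])-(420,60))/5+(270,205)-.4
print('pad',fit(c,[(.06,.06,.006),(.06,-.06,.006),(-.06,-.06,.006),(-.06,.06,.006)],pd,[.4,.05,0]))
f=lambda a:(np.float64(a)-(0,336))/6+(320,160)-.42
st=[(.075,.0405,.006),(.075,-.0405,.006),(-.037,-.0405,.006),(-.037,.0405,.006)]
for n,uv,y in(('blue',[(510,376),(667,404),(640,600),(478,570)],-.33),('red',[(272,376),(434,388),(432,588),(268,576)],-.2),('yel',[(47,400),(209,391),(225,590),(66,598)],-.1)):
    print(n,fit(c,st,f(uv),[.55,y,0]))
# automatic refinement: cork mask, blue-top mask
E
```

```text
bay (array([0.58578519, 0.30387518, 0.02191944]), np.float64(0.7312302888565512), np.float64(0.6599124282042375))
blk (array([0.58485526, 0.30299412, 0.0278115 ]), np.float64(0.7072777801513155), np.float64(0.6586813448305845))
pad (array([0.43697562, 0.03466575, 0.09431933]), np.float64(0.31676992388440794), np.float64(0.4383484945653933))
blue (array([ 0.57720917, -0.3594806 , -0.21010068]), np.float64(1.3948665361722306), np.float64(0.6799975998336072))
red (array([ 0.58100697, -0.23940093, -0.07520019]), np.float64(1.490664904659127), np.float64(0.6283962960278565))
yel (array([ 0.57472463, -0.12254473,  0.04678415]), np.float64(1.485954551991199), np.float64(0.5876441195724199))
```

```bash
cat > d.py <<'E'
# usage: d.py x y z heading(deg of tool y, world)  -> tool-frame shift (mm) and turn about tool axes
import sys
from h import *
from scipy.spatial.transform import Rotation as Ro
def delta(x,y,z,hd):
    o=bot.get_obs();q=o['tool_rot'];R=Ro.from_quat([q[1],q[2],q[3],q[0]]);h=np.radians(hd)
    best=None
    for k in(0,np.pi):
        ty=np.r_[np.cos(h+k),np.sin(h+k),0];tz=np.r_[0,0,-1.]
        T=Ro.from_matrix(np.c_[np.cross(ty,tz),ty,tz]);w=(R.inv()*T).as_rotvec()
        print('shift',np.round(R.inv().apply(np.r_[x,y,z]-o['eef_pos'])*1e3,1),'turn',np.round(w,3))
    print('pos',o['eef_pos'].round(4),'t',o['t'],'w',o['gripper_width'],'F',o['contact_force'].round(1),'q',o['q'].round(2))
if __name__=='__main__': delta(*map(float,sys.argv[1:]))
E
python3 d.py .585 .303 .252 91.4
```

```text
shift [-448.7 -192.2    0.9] turn [-0.001 -0.    -0.368]
shift [-448.7 -192.2    0.9] turn [-0.000e+00  2.000e-03  2.773e+00]
pos [0.2274 0.6352 0.2527] t 0.2 w 1.0029114831931327 F [0.7 0.4 0.4] q [-1.34  0.48  0.02  1.56 -0.01  1.11 -0.08]
```

Request:
drive_tool:
  series: [1,-45,-19,0,0,0,0,1,-45,-19,0,0,0,0,1,-45,-19,0,0,0,0,1,-45,-19,0,0,0,0,1,-45,-19,0,0,0,0,1,-45,-19,0,0,0,0,1,-45,-19,0,0,0,0,1,-45,-19,0,0,0,0,1,-45,-20,0,0,0,0,1,-44,-20,0,0,0,-0.122,1,0,0,0,0,0,-0.123,1,0,0,0,0,0,-0.123]

```text
t: 1.7
eef_pos: [0.586, 0.3024, 0.2529]
tool_rot: [-0.0, -0.013, 1.0, -0.0]
contact_force: [-0.3, -0.4, -0.1]
gripper_width: 0.998
```

Request:
drive_tool:
  series: [1,0,0,0,0,0,0,1,0,0,0,0,0,0]

```text
t: 1.95
eef_pos: [0.5854, 0.3035, 0.2532]
tool_rot: [-0.0, -0.011, 1.0, -0.0]
contact_force: [0.4, 0.6, 0.6]
gripper_width: 1.003
```

```bash
python3 - <<'E'
from h import *
from d import delta
delta(.585,.303,.252,91.4)
c=cam('side');a=crop(c,200,130,130,100,3)
e=cam('top');b=crop(e,160,120,100,100,4)
im=np.zeros((400,790,3),np.uint8);im[:300,:390]=a;im[:,390:]=b;cv2.imwrite('pics/b.png',im)
E
```

```text
shift [ 0.4 -0.5  1.2] turn [-0.    -0.    -0.002]
shift [ 0.4 -0.5  1.2] turn [-0.     0.     3.139]
pos [0.5854 0.3035 0.2532] t 1.95 w 1.0027144828087853 F [0.4 0.6 0.6] q [-0.63  0.45  0.08  1.6  -0.04  1.09  1.05]
```

View pics/b.png

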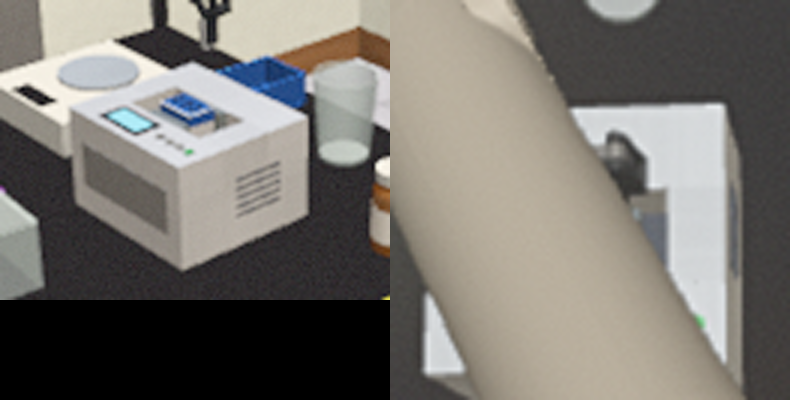

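The side crop shows the block top at about full-image (263,165) and the fingertip at about (269,146). I'll check both against the projection.

```bash
python3 - <<'E'
from h import *
c=cam('side')
print(proj(c,[(.585,.303,.231),(.585,.346,.24),(.585,.26,.24),(.585,.303,.155)]))
from fit import fit
# block top corners in side, crop x3: 
L=[(-.019+.585,.029+.303,.155),(.019+.585,.029+.303,.155),(.604,.274,.155),(.566,.274,.155)]
print((proj(c,L)-(200,130))*3)
a=crop(c,230,120,60,70,8);cv2.imwrite('pics/c.png',a)
E
```

```text
[[260.68229979 144.67261404]
 [253.38320919 138.89887321]
 [268.066669   145.87581318]
 [261.36235803 163.97597562]]
[[157.40768887  98.67305881]
 [181.93567257  90.18771434]
 [211.04310771 105.21654585]
 [186.31411277 114.08089203]]
```

View pics/c.png

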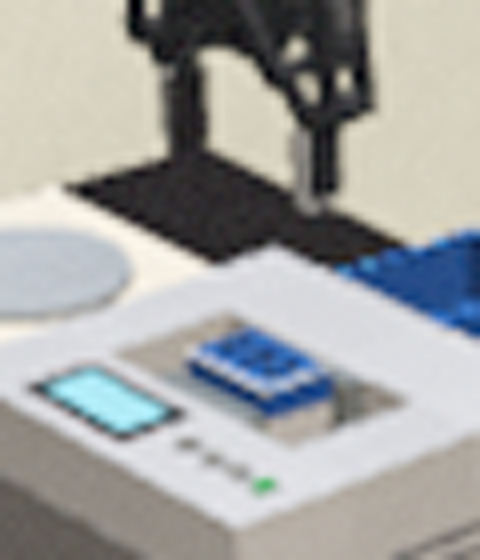

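Request:
drive_tool:
  series: [1,0,-1.5,40,0,0,0,1,0,0,40,0,0,0,1,0,0,20,0,0,0,1,0,0,15,0,0,0,1,0,0,11,0,0,0,1,0,0,0,0,0,0]
  force: 60

```text
t: 2.85
eef_pos: [0.5856, 0.3019, 0.1271]
tool_rot: [-0.0, -0.012, 1.0, -0.0]
contact_force: [0.0, -0.1, -0.3]
gripper_width: 0.995
```

Request:
drive_tool:
  series: [0.6,0,0,0,0,0,0,0.5,0,0,0,0,0,0,0.45,0,0,0,0,0,0,0.4,0,0,0,0,0,0,0.4,0,0,0,0,0,0]
  force: 20

```text
t: 3.48
eef_pos: [0.5857, 0.3025, 0.1276]
tool_rot: [0.0, -0.012, 1.0, 0.0]
contact_force: [0.1, 2.4, 1.9]
gripper_width: 0.702
```

Request:
drive_tool:
  series: [0.38,0,0.5,0,0,0,0,0.2,0,0,0,0,0,0,0,0,0,0,0,0,0,-0.2,0,0,0,0,0,0,-0.2,0,0,0,0,0,0]
  force: 30

```text
t: 4.1
eef_pos: [0.5857, 0.303, 0.1277]
tool_rot: [0.0, -0.012, 1.0, 0.0]
contact_force: [-0.7, 3.0, 4.8]
gripper_width: 0.676
```

Request:
drive_tool:
  series: [-0.5,0,0,0,0,0,0,-0.5,0,0,0,0,0,0,-0.5,0,0,0,0,0,0]
  force: 60

```text
t: 4.47
eef_pos: [0.5857, 0.3029, 0.1277]
tool_rot: [0.0, -0.012, 1.0, 0.0]
contact_force: [-1.6, 3.1, 6.0]
gripper_width: 0.673
```

Request:
drive_tool:
  series: [-0.5,0,0,-3,0,0,0,-0.5,0,0,-4,0,0,0,-0.5,0,0,-8,0,0,0,-0.5,0,0,-10,0,0,0]

```text
t: 4.97
eef_pos: [0.5854, 0.3018, 0.1525]
tool_rot: [-0.0, -0.012, 1.0, -0.0]
contact_force: [-0.3, -0.2, -3.6]
gripper_width: 0.673
```

Request:
drive_tool:
  series: [-0.5,0,0,-12,0,0,0,-0.5,0,0,-15,0,0,0,-0.5,0,0,-20,0,0,0,-0.5,0,0,-20,0,0,0,-0.5,0,0,-15,0,0,0,-0.5,0,0,0,0,0,0]

```text
t: 5.72
eef_pos: [0.5863, 0.3028, 0.2362]
tool_rot: [0.001, -0.012, 1.0, 0.001]
contact_force: [0.7, -0.0, -5.1]
gripper_width: 0.671
```

```bash
python3 - <<'E'
from h import *
from d import delta
delta(.447,.035,.235,95)
c=cam('side');cv2.imwrite('pics/d.png',crop(c,210,90,120,110,5))
E
```

```text
shift [ 145.7 -264.4    0.4] turn [ 0.002  0.003 -0.063]
shift [ 145.7 -264.4    0.4] turn [ 4.000e-03 -2.000e-03  3.078e+00]
pos [0.5863 0.3028 0.2362] t 5.725 w 0.6705372410063245 F [ 0.7 -0.  -5.1] q [-0.63  0.47  0.07  1.62 -0.04  1.06  1.06]
```

View pics/d.png

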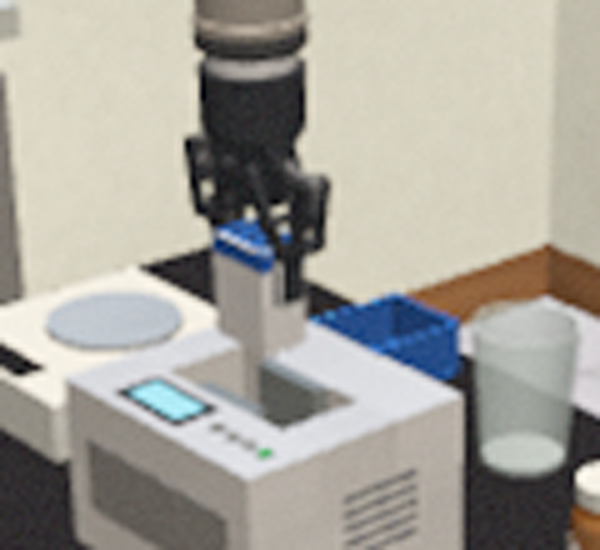

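The side crop shows the block held upright and clear of the bay. Now over to the pad.

Request:
drive_tool:
  series: [-0.5,12,-20,0,0,0,0,-0.5,19,-35,0,0,0,0,-0.5,22,-40,0,0,0,0,-0.5,22,-40,0,0,0,0,-0.5,22,-40,0,0,0,0,-0.5,20,-38,0,0,0,0,-0.5,17,-30,0,0,0,0,-0.5,12,-21,0,0,0,-0.03,-0.5,0,0,0,0,0,-0.033,-0.5,0,0,0,0,0,0]

```text
t: 7.02
eef_pos: [0.4461, 0.0355, 0.2341]
tool_rot: [-0.0, -0.044, 0.999, 0.0]
contact_force: [0.4, 0.1, -4.4]
gripper_width: 0.674
```

```bash
python3 d.py .447 .035 .0647 95
```

```text
shift [ -0.9  -0.6 169.4] turn [ 0. -0.  0.]
shift [ -0.9  -0.6 169.4] turn [ 0.     0.    -3.141]
pos [0.4461 0.0355 0.2341] t 7.025 w 0.6737512396547838 F [ 0.4  0.1 -4.4] q [-0.36  0.12  0.15  2.1  -0.02  0.92  1.46]
```

Request:
drive_tool:
  series: [-0.5,0,0,15,0,0,0,-0.5,0,0,30,0,0,0,-0.5,0,0,35,0,0,0,-0.5,0,0,35,0,0,0,-0.5,0,0,28,0,0,0,-0.5,0,0,17,0,0,0,-0.5,0,0,9,0,0,0,-0.5,0,0,0,0,0,0]

```text
t: 8.02
eef_pos: [0.4457, 0.0352, 0.0646]
tool_rot: [-0.001, -0.044, 0.999, -0.0]
contact_force: [0.1, -0.2, -4.5]
gripper_width: 0.67
```

Request:
drive_tool:
  series: [-0.5,0,0,2,0,0,0,-0.5,0,0,1.5,0,0,0,-0.5,0,0,1,0,0,0,-0.5,0,0,0,0,0,0]

```text
t: 8.52
eef_pos: [0.4461, 0.035, 0.061]
tool_rot: [0.0, -0.044, 0.999, 0.0]
contact_force: [-0.5, -0.1, -3.9]
gripper_width: 0.671
```

Request:
drive_tool:
  series: [-0.5,0,0,1,0,0,0,-0.5,0,0,0.7,0,0,0,-0.5,0,0,0,0,0,0]

```text
t: 8.9
eef_pos: [0.4459, 0.035, 0.059]
tool_rot: [-0.0, -0.044, 0.999, -0.0]
contact_force: [0.4, -0.6, -4.0]
gripper_width: 0.672
```

Request:
drive_tool:
  series: [-0.5,0,0,0.8,0,0,0,-0.5,0,0,0,0,0,0]

```text
t: 9.15
eef_pos: [0.446, 0.035, 0.0587]
tool_rot: [0.0, -0.044, 0.999, 0.0]
contact_force: [-2.9, 0.6, 5.2]
gripper_width: 0.677
```

Request:
drive_tool:
  series: [0.36,0,0,0,0,0,0,0.42,0,0,0,0,0,0,0.6,0,0,0,0,0,0,1,0,0,0,0,0,0,1,0,0,0,0,0,0,1,0,0,0,0,0,0]

```text
t: 9.9
eef_pos: [0.446, 0.035, 0.0583]
tool_rot: [-0.0, -0.044, 0.999, 0.0]
contact_force: [-1.1, -0.4, -0.2]
gripper_width: 0.998
```

Request:
drive_tool:
  series: [1,0,0,-10,0,0,0,1,0,0,-25,0,0,0,1,0,0,-35,0,0,0,1,0,0,-30,0,0,0,1,0,0,-5,0,0,0.17,1,0,0,0,0,0,0.17,1,0,0,0,0,0,0.17,1,0,0,0,0,0,0.17,1,0,0,0,0,0,0.17]

```text
t: 11.02
eef_pos: [0.4459, 0.0349, 0.1639]
tool_rot: [0.0, 0.375, 0.927, 0.0]
contact_force: [0.1, -0.5, 0.7]
gripper_width: 1.0
```

```bash
python3 - <<'E'
from h import *
from d import delta
delta(.446,.035,.15,5)
c=cam('side');a=crop(c,230,190,90,80,4)
cv2.imwrite('pics/e_side.png',a)
e=cam('top');b=crop(e,265,195,65,70,6)
s=crop(c,320,215,120,90,6)
im=np.zeros((420,760,3),np.uint8);im[:320,:360]=a;im[:,370:760]=b;cv2.imwrite('pics/e.png',im)
cv2.imwrite('pics/stall_side.png',s);cv2.imwrite('pics/stall_top.png',crop(e,385,155,60,55,10))
E
```

```text
shift [-0.   0.1 13.9] turn [ 0.001 -0.     0.715]
shift [-0.   0.1 13.9] turn [ 0.000e+00  1.000e-03 -2.427e+00]
pos [0.4459 0.0349 0.1639] t 11.025 w 1.000008816950928 F [ 0.1 -0.5  0.7] q [-0.48  0.23  0.3   2.18 -0.1   0.74  0.69]
```

View pics/e.png

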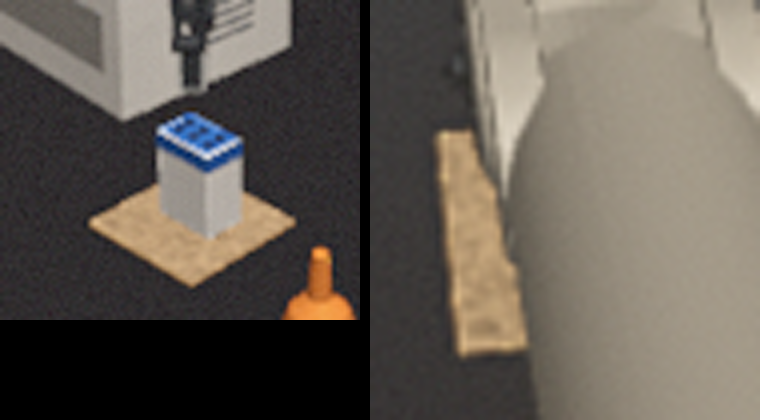

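View pics/stall_side.png

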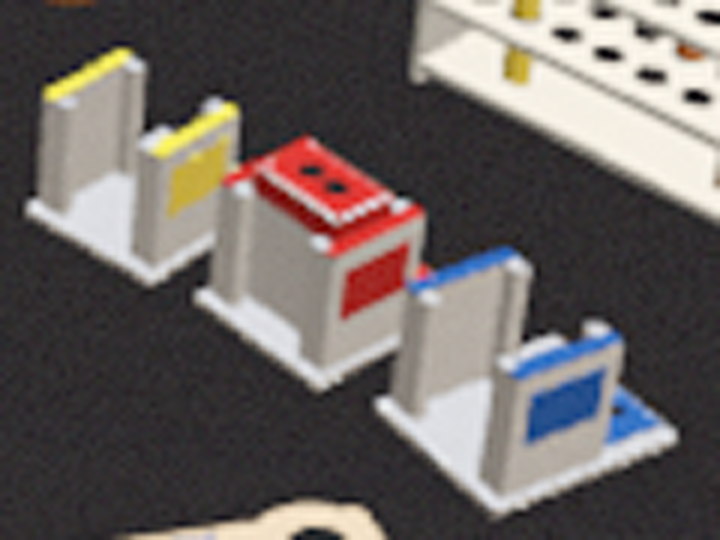

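View pics/stall_top.png

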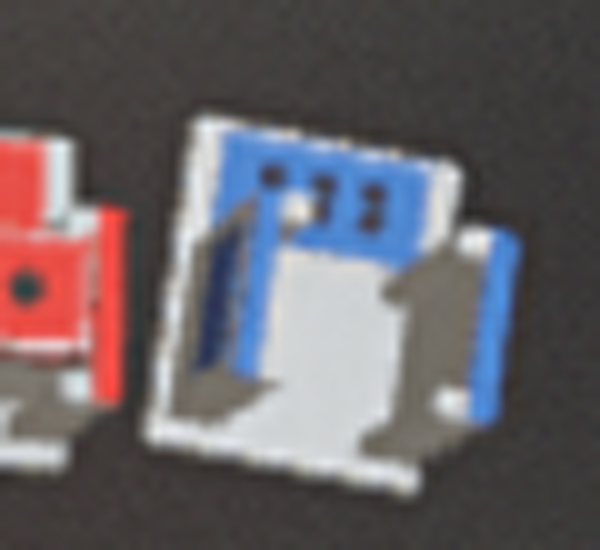

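Side crop: the block stands upright on the cork pad, jaws clear above it. The blue stall is visible in both crops, so I'll fit it with both cameras and also check the block on the pad against the arm's position.

```bash
python3 - <<'E'
from h import *
from scipy.optimize import least_squares
T=cam('top');S=cam('side')
u=lambda a,o,s:(np.float64(a)+.5)/s-.5+np.float64(o)
B=lambda sx,sy:('b',.075 if sx>0 else -.037,sy,.006)
w=lambda sx,sy,h:('w',sx*.0305,sy*h,.076)
o,i=.0405,.0325
top=[(B(1,1),(193,118)),(B(1,-1),(462,168)),(B(-1,-1),(416,488)),(B(-1,1),(148,438)),(w(1,-1,o),(521,238)),(w(-1,-1,o),(499,423)),(w(-1,-1,i),(470,418)),(w(1,-1,i),(493,229)),(w(1,1,o),(256,188)),(w(-1,1,o),(236,374)),(w(-1,1,i),(259,379))]
sid=[(B(-1,1),(378,403)),(B(-1,-1),(500,503)),(B(1,-1),(676,433)),(w(-1,-1,o),(512,376)),(w(1,-1,o),(622,338)),(w(-1,-1,i),(498,360)),(w(-1,1,o),(410,285)),(w(1,1,o),(513,250)),(w(1,1,i),(528,262)),(w(-1,1,i),(428,294))]
def pred(c,pts,p):
    L=np.float64([(a[1],a[2]*p[3] if a[0]=='b' else a[2],a[3]) for a,_ in pts]);s,k=np.sin(p[2]),np.cos(p[2])
    return proj(c,np.c_[p[0]+k*L[:,0]-s*L[:,1],p[1]+s*L[:,0]+k*L[:,1],L[:,2]])
ut=u([b for _,b in top],(385,155),10);us=u([b for _,b in sid],(320,215),6)
ft=lambda p:(pred(T,top,p)-ut).ravel();fs=lambda p:(pred(S,sid,p)-us).ravel()
for n,f in(('top',ft),('side',fs),('both',lambda p:np.r_[ft(p),fs(p)])):
    r=least_squares(f,[.577,-.36,-.2,.042],loss='soft_l1',f_scale=.5);print(n,r.x.round(4),np.abs(r.fun).round(1).reshape(-1,2).max(1))
# block on pad, side crop 4x (230,190): top corners left, far, right, near
uv=u([(157,138),(188,112),(243,138),(208,160)],(230,190),4)
L=np.float64([(-.019,.029),(.019,.029),(.019,-.029),(-.019,-.029)]);
g=lambda p:(proj(S,np.c_[p[0]+np.cos(p[2])*L[:,0]-np.sin(p[2])*L[:,1],p[1]+np.sin(p[2])*L[:,0]+np.cos(p[2])*L[:,1],np.full(4,.086)])-uv).ravel()
r=least_squares(g,[.446,.035,.09]);print('block',r.x.round(4),r.fun.round(1))
E
```

```text
top [ 0.5774 -0.3598 -0.1994  0.0448] [0.2 0.2 0.5 0.2 0.4 0.5 0.2 0.3 0.4 0.1 0.1]
side [ 0.5775 -0.362  -0.2551  0.0413] [0.5 2.1 0.3 0.7 0.8 1.5 0.5 0.3 0.9 1.6]
both [ 0.5777 -0.3606 -0.2113  0.0438] [1.  0.2 0.3 0.6 0.1 0.4 0.1 0.3 0.8 0.2 0.3 0.7 1.  0.4 1.2 0.1 1.5 0.9
 1.2 1.9 2.1]
block [0.4425 0.0283 0.1529] [-0.3 -1.  -0.1  0.7 -0.2  0.4  0.6 -0.1]
```

Request:
drive_tool:
  series: [1,0,0,0,0,0,0.15,1,0,0,0,0,0,0.15,1,0,0,0,0,0,0.15,1,0,0,0,0,0,0.15,1,0,0,0,0,0,0.115,1,0,0,0,0,0,0]

```text
t: 11.98
eef_pos: [0.4459, 0.035, 0.1634]
tool_rot: [-0.0, 0.672, 0.74, 0.0]
contact_force: [-0.5, 1.0, 0.2]
gripper_width: 1.001
```

```bash
python3 d.py .446 .035 .058 5
```

```text
shift [-0.000e+00  1.000e-01  1.054e+02] turn [-0.    -0.     0.009]
shift [-0.000e+00  1.000e-01  1.054e+02] turn [ 0.    -0.    -3.132]
pos [0.4459 0.035  0.1634] t 11.975 w 1.0013780952575884 F [-0.5  1.   0.2] q [-0.6   0.24  0.44  2.19 -0.15  0.74  0.03]
```

Request:
drive_tool:
  series: [1,0,0,20,0,0,0.009,1,0,0,30,0,0,0,1,0,0,30,0,0,0,1,0,0,15,0,0,0,1,0,0,10,0,0,0,0.5,0,0,0,0,0,0,0.2,0,0,0,0,0,0,0.05,0,0,0,0,0,0,0,0,0,0,0,0,0,0,0,0,0,0,0]
  force: 20

```text
validation failed for argument at $.se...
```

Request:
drive_tool:
  series: [-0.05,0,0,0,0,0,0,-0.1,0,0,0,0,0,0,-0.15,0,0,0,0,0,0,-0.3,0,0,0,0,0,0,-0.3,0,0,0,0,0,0]

```text
t: 12.6
eef_pos: [0.446, 0.0349, 0.1633]
tool_rot: [-0.0, 0.673, 0.739, -0.0]
contact_force: [0.9, -0.1, 0.5]
gripper_width: 0.349
```

The first call was refused because a row had the wrong length, so the jaws closed in free air well above the block. I'll reopen them and redo it.

Request:
drive_tool:
  series: [1,0,0,0,0,0,0.009,1,0,0,0,0,0,0,1,0,0,0,0,0,0,1,0,0,0,0,0,0,1,0,0,0,0,0,0]

```text
t: 13.22
eef_pos: [0.446, 0.0349, 0.1633]
tool_rot: [-0.0, 0.677, 0.736, -0.0]
contact_force: [-0.3, 0.2, -0.3]
gripper_width: 0.998
```

Request:
drive_tool:
  series: [1,0,0,20,0,0,0,1,0,0,30,0,0,0,1,0,0,30,0,0,0,1,0,0,15,0,0,0,1,0,0,10,0,0,0,1,0,0,0,0,0,0]
  force: 20

```text
t: 13.98
eef_pos: [0.446, 0.0349, 0.0582]
tool_rot: [-0.0, 0.677, 0.736, -0.0]
contact_force: [0.0, 0.4, -0.7]
gripper_width: 1.002
```

Request:
drive_tool:
  series: [0.4,0,0,0,0,0,0,0.2,0,0,0,0,0,0,0.05,0,0,0,0,0,0,0,0,0,0,0,0,0,-0.05,0,0,0,0,0,0,-0.1,0,0,0,0,0,0,-0.1,0,0,0,0,0,0]

```text
t: 14.85
eef_pos: [0.4463, 0.035, 0.0584]
tool_rot: [0.0, 0.677, 0.736, 0.0]
contact_force: [1.2, -0.3, 0.9]
gripper_width: 0.449
```

Request:
drive_tool:
  series: [-0.15,0,0,0,0,0,0,-0.2,0,0,0,0,0,0,-0.5,0,0,0,0,0,0,-0.5,0,0,0,0,0,0]

```text
t: 15.35
eef_pos: [0.4464, 0.035, 0.0585]
tool_rot: [0.0, 0.677, 0.736, 0.0]
contact_force: [1.5, 0.1, 3.1]
gripper_width: 0.442
```

Request:
drive_tool:
  series: [-0.5,0,0,0,0,0,0,-0.5,0,0,0,0,0,0,-0.5,0,0,-4,0,0,0,-0.5,0,0,-8,0,0,0,-0.5,0,0,-18,0,0,0,-0.5,0,0,-30,0,0,0,-0.5,0,0,-35,0,0,0,-0.5,0,0,-30,0,0,0,-0.5,0,0,-15,0,0,0,-0.5,0,0,0,0,0,0]
  force: 60

```text
t: 16.6
eef_pos: [0.446, 0.0351, 0.1986]
tool_rot: [0.0, 0.677, 0.736, 0.001]
contact_force: [0.1, 0.3, -4.0]
gripper_width: 0.437
```

```bash
python3 d.py .5774 -.3598 .199 -11.6
```

```text
shift [-404.6   97.7   -0.5] turn [ 0.001 -0.001  0.287]
shift [-404.6   97.7   -0.5] turn [ 1.000e-03  1.000e-03 -2.855e+00]
pos [0.446  0.0351 0.1986] t 16.6 w 0.4366880069304843 F [ 0.1  0.3 -4. ] q [-0.64  0.17  0.47  2.16 -0.11  0.83 -0.01]
```

Request:
drive_tool:
  series: [-0.5,-15,4,0,0,0,0,-0.5,-30,7,0,0,0,0,-0.5,-40,10,0,0,0,0,-0.5,-40,10,0,0,0,0,-0.5,-40,10,0,0,0,0,-0.5,-40,10,0,0,0,0,-0.5,-40,9,0,0,0,0,-0.5,-40,10,0,0,0,0,-0.5,-40,10,0,0,0,0,-0.5,-40,10,0,0,0,0,-0.5,-25,5,0,0,0,0,-0.5,-14,3,0,0,0,0]

```text
t: 18.1
eef_pos: [0.5765, -0.3604, 0.1958]
tool_rot: [-0.002, 0.677, 0.736, -0.001]
contact_force: [0.3, 0.4, -4.1]
gripper_width: 0.44
```

Request:
drive_tool:
  series: [-0.5,0,0,0,0,0,0.07,-0.5,0,0,0,0,0,0.1,-0.5,0,0,0,0,0,0.08,-0.5,0,0,0,0,0,0.037,-0.5,0,0,0,0,0,0]

```text
t: 18.73
eef_pos: [0.5774, -0.3587, 0.1975]
tool_rot: [-0.001, 0.775, 0.632, -0.0]
contact_force: [-0.4, -0.2, -3.9]
gripper_width: 0.437
```

```bash
python3 - <<'E'
from h import *
from d import delta
delta(.5774,-.3598,.102,-11.6)
e=cam('top');c=cam('side');a=crop(e,385,155,60,55,7);s=crop(c,365,200,85,110,5)
im=np.zeros((550,790,3),np.uint8);im[:a.shape[0],:340]=a[:,:340];im[:,350:775]=s;cv2.imwrite('pics/f.png',im)
def box(x,y,z,hd):
    h=hd;X=np.r_[np.cos(h),np.sin(h)];Y=np.r_[-np.sin(h),np.cos(h)]
    return [np.r_[np.r_[x,y]+i*.019*X+j*.029*Y,z] for i,j in((-1,1),(1,1),(1,-1),(-1,-1))]
print('side: held block bottom',((proj(c,box(.5774,-.3598,.1465,-.2))-(365,200)+.5)*5-.5+(350,0)).round())
E
```

```text
shift [-1.1  0.4 95.5] turn [-0.001 -0.     0.001]
shift [-1.1  0.4 95.5] turn [ 1.000e-03 -2.000e-03 -3.141e+00]
pos [ 0.5774 -0.3587  0.1975] t 18.725 w 0.43701718705341575 F [-0.4 -0.2 -3.9] q [ 0.05  0.6   0.61  1.62 -0.39  1.04  0.58]
side: held block bottom [[504. 213.]
 [557. 194.]
 [630. 247.]
 [576. 267.]]
```

View pics/f.png

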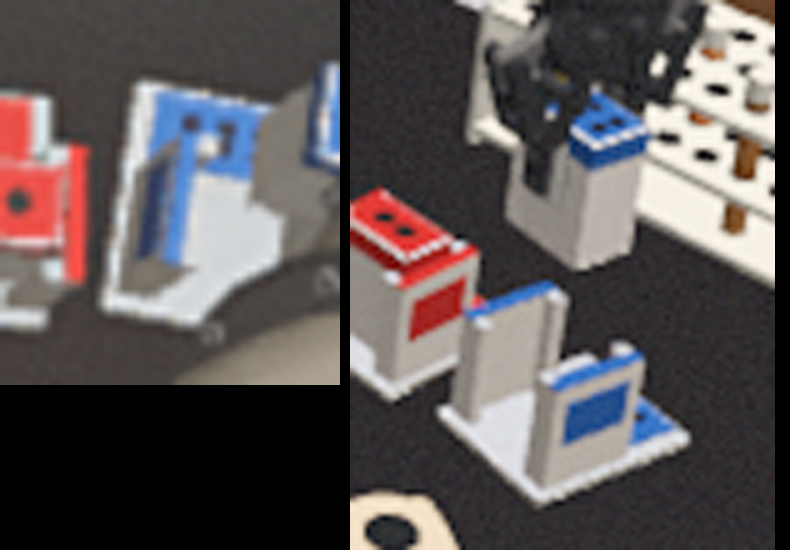

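The side crop shows the block upright above the stall. Its lower corners are at about (508,220), (578,268) and (630,247), within about 1 px (left corner ~1.5 px) of the prediction. I'll lower it while watching the force.

Request:
drive_tool:
  series: [-0.5,-1.5,0.4,15,0,0,0,-0.5,0,0,25,0,0,0,-0.5,0,0,15,0,0,0,-0.5,0,0,8,0,0,0,-0.5,0,0,0,0,0,0]

```text
t: 19.45
eef_pos: [0.5774, -0.3609, 0.1348]
tool_rot: [-0.0, 0.775, 0.632, -0.0]
contact_force: [0.8, 0.2, -2.5]
gripper_width: 0.438
```

Request:
drive_tool:
  series: [-0.5,0,0,2,0,0,0,-0.5,0,0,2,0,0,0,-0.5,0,0,2,0,0,0,-0.5,0,0,2,0,0,0,-0.5,0,0,0,0,0,0]

```text
t: 20.08
eef_pos: [0.5775, -0.3609, 0.1271]
tool_rot: [-0.0, 0.775, 0.632, -0.0]
contact_force: [-0.2, -0.3, -3.7]
gripper_width: 0.437
```

Request:
drive_tool:
  series: [-0.5,0,0,2,0,0,0,-0.5,0,0,2,0,0,0,-0.5,0,0,2,0,0,0,-0.5,0,0,0,0,0,0]

```text
t: 20.58
eef_pos: [0.5775, -0.3608, 0.121]
tool_rot: [-0.0, 0.775, 0.632, -0.0]
contact_force: [-0.1, -0.4, -4.1]
gripper_width: 0.437
```

Request:
drive_tool:
  series: [-0.5,0,0,3,0,0,0,-0.5,0,0,4,0,0,0,-0.5,0,0,4,0,0,0,-0.5,0,0,4,0,0,0,-0.5,0,0,0,0,0,0]

```text
t: 21.2
eef_pos: [0.5773, -0.3607, 0.1057]
tool_rot: [-0.0, 0.775, 0.632, -0.0]
contact_force: [0.4, -0.5, -4.6]
gripper_width: 0.437
```

Now well inside the slot with no contact.

Request:
drive_tool:
  series: [-0.5,0,0,6,0,0,0,-0.5,0,0,8,0,0,0,-0.5,0,0,8,0,0,0,-0.5,0,0,8,0,0,0,-0.5,0,0,6,0,0,0,-0.5,0,0,0,0,0,0]

```text
t: 21.95
eef_pos: [0.5773, -0.3607, 0.0696]
tool_rot: [-0.001, 0.775, 0.632, -0.0]
contact_force: [0.8, -0.5, -4.5]
gripper_width: 0.435
```

Request:
drive_tool:
  series: [-0.5,0,0,3,0,0,0,-0.5,0,0,2,0,0,0,-0.5,0,0,2,0,0,0,-0.5,0,0,1,0,0,0,-0.5,0,0,0,0,0,0]

```text
t: 22.58
eef_pos: [0.5776, -0.3609, 0.0622]
tool_rot: [-0.0, 0.775, 0.632, 0.0]
contact_force: [0.3, -1.2, -4.3]
gripper_width: 0.436
```

Request:
drive_tool:
  series: [-0.5,0,0,1,0,0,0,-0.5,0,0,1,0,0,0,-0.5,0,0,0.8,0,0,0,-0.5,0,0,0,0,0,0]

```text
t: 23.08
eef_pos: [0.5775, -0.3609, 0.0594]
tool_rot: [-0.0, 0.775, 0.632, -0.0]
contact_force: [-1.5, 0.5, -4.6]
gripper_width: 0.436
```

Request:
drive_tool:
  series: [-0.5,0,0,0.5,0,0,0,-0.5,0,0,0,0,0,0]

```text
t: 23.32
eef_pos: [0.5776, -0.3609, 0.0589]
tool_rot: [-0.0, 0.775, 0.632, -0.0]
contact_force: [-0.3, -0.8, -4.4]
gripper_width: 0.44
```

Request:
drive_tool:
  series: [-0.5,0,0,0.5,0,0,0,-0.5,0,0,0,0,0,0]

```text
t: 23.58
eef_pos: [0.5776, -0.361, 0.0587]
tool_rot: [0.0, 0.775, 0.632, 0.0]
contact_force: [-0.1, 0.9, -1.2]
gripper_width: 0.439
```

Request:
drive_tool:
  series: [-0.5,0,0,0.4,0,0,0,-0.5,0,0,0,0,0,0]

```text
t: 23.82
eef_pos: [0.5777, -0.361, 0.0586]
tool_rot: [0.0, 0.775, 0.632, 0.0]
contact_force: [-2.6, 1.9, 5.0]
gripper_width: 0.437
```

Floor contact came at the expected height (0.0585). I'll open gently and retreat straight up.

Request:
drive_tool:
  series: [-0.1,0,0,0,0,0,0,0,0,0,0,0,0,0,0.2,0,0,0,0,0,0,0.7,0,0,0,0,0,0,0.7,0,0,0,0,0,0,0.7,0,0,0,0,0,0]

```text
t: 24.58
eef_pos: [0.5776, -0.3609, 0.0581]
tool_rot: [0.0, 0.775, 0.632, 0.0]
contact_force: [-0.2, -0.8, 0.6]
gripper_width: 0.851
```

Request:
drive_tool:
  series: [0.7,0,0,-5,0,0,0,0.7,0,0,-15,0,0,0,0.7,0,0,-30,0,0,0,0.7,0,0,-40,0,0,0,0.7,0,0,-40,0,0,0,0.7,0,0,-30,0,0,0,0.7,0,0,0,0,0,0]

```text
t: 25.45
eef_pos: [0.5788, -0.3623, 0.2223]
tool_rot: [0.003, 0.775, 0.632, 0.001]
contact_force: [-0.0, -0.1, -0.1]
gripper_width: 0.85
```

```bash
python3 - <<'E'
from h import *
o=bot.get_obs();print(o['t'],o['eef_pos'],o['contact_force'])
c=cam('side');cv2.imwrite('pics/g.png',crop(c,230,180,230,150,3.4))
E
```

```text
25.45 [ 0.57877871 -0.36232394  0.22225429] [-0.01578244 -0.13270668 -0.08644598]
```

View pics/g.png

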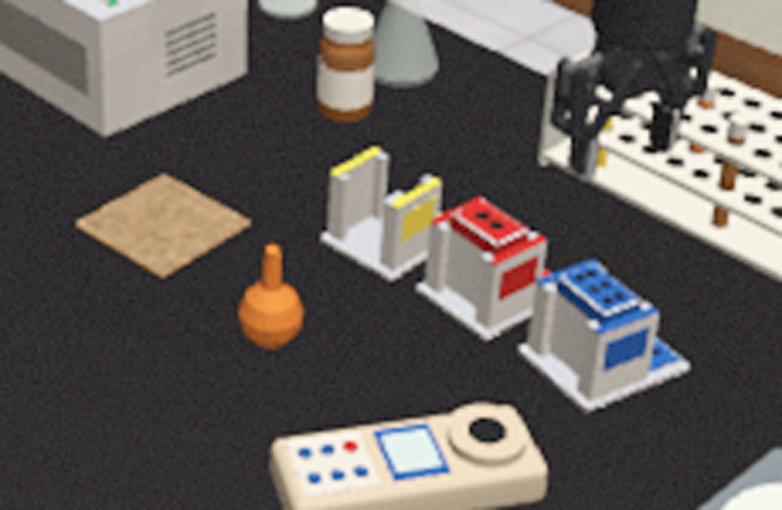

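The picture shows the blue block standing level and fully down in the blue-labelled stall at about (600,320), sitting like the red one in its stall. The bulb, meter, jar and other stalls haven't moved, and the gripper is clear.

```bash
python3 -c "
from station import bot
print(bot.hand_in())"
```

```text
the job is handed in; nothing more can be done
None
```

The blue block now stands upright, fully down in the blue-labelled stall, and the job is handed in at about 25.5 s of the 69 s allowed. I lifted it straight out of the bay by its end faces, stood it on the cork pad and let go. I then took it again across its 38 mm width and lowered it into the stall.

**Last checks:**
- **Seating:** going into the slot, the force stayed at the block's weight (about 4 N) until floor contact at tool height 0.0586 m. That matches the height where I regrasped it on the pad (0.0585 m).
- **Final picture:** the block sits level in its stall. The red block, bulb, colorimeter and jar are where they were. The cover was outside this view, and the arm never worked near it.
- **Gripper:** it is clear above the stall, with no force on it.

**What went wrong or disagreed:**
- **Refused call:** one move call was refused for a malformed row, so the next call closed the jaws in free air above the block. Nothing was touched, and I reopened and repeated the move.
- **Camera mismatch:** my rough side-camera readings differed from the top camera by a few millimetres (about 7 mm for the block on the pad, 2 mm for the stall). I relied on the top-camera fit, and contact during the grasp and placing agreed with it.

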